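Find the stamped soap crate and push it to the dispatch line

ROBOT

A 7-joint arm with a two-finger parallel gripper is mounted at the origin on a cart in front of the work surface, level with it; the furniture and walls round the work are solid. World frame = base frame: x ahead of the robot, y to its left, z up, the work surface at z = 0. Lengths are in m, angles in rad, forces in N, time in s.
With the tool pointing down it reaches from about 0.425 to 0.925 m from the base axis. Payload 6.8 kg.
Tool frame: the origin (TCP) lies at the very end of the fingers, on their centre line; the grasp point (between the pads) lies 19 mm behind it; z points along the fingers, y is the line along which they close (so a half turn about z gives the same grasp; the last joint's range is limited). The gripper opens to 85 mm and grips with 20 to 120 N. Pads are 22 mm wide; open, the fingers measure 114 mm over their backs; the gripper's body (76 mm by 85 mm) begins 54 mm behind the grasp point. The pads swing forward as they close: fully open they stand 13 mm farther back than shut.
Start: joints at [0.998, 0.477, 0.022, 1.555, -0.011, 1.109, -0.083], TCP at [0.303, -0.603, 0.231] pointing down, gripper open.
Joint ranges: [-2.96, 2.96], [-0.34, 2.1], [-1.41, 1.46], [0.24, 2.44], [-1.37, 4.51], [0.17, 1.92], [-2.96, 2.96]. Speed limits (rad/s): [2.39, 2.39, 3.14, 3.14, 3.14, 3.14, 3.14].

INTERFACE

Orientations are given as a rotation vector (axis times angle).
In Python, from bench import get_obs, viewer, r gives the robot as it stands. The module is installed in compiled form; this text tells all that it offers.
- The arm moves only by the tool play_rows, never from a script. Its argument "commands" is a list that holds one entry, the list of rows, each a list of 5 numbers: the gripper's target within -1 to 1 (shut at 1, half-way at 0, fully open at -1), then the shift along the tool's x, y, z scaled (see below), then the turn about the tool's z scaled (see below). A call has 1 to 12 rows; each row is the pose to reach, as a shift and turn from the pose commanded when the call began, along the tool's axes at that moment; what a row does not reach only later rows make up. The controller multiplies each number of a shift by 0.2 m and each number of a turn by pi/2 rad. A row lasts 1/12 s, in which the tool goes at most 41.7 mm and 7.16 degrees, less where a joint would pass 70% of its speed; a pose out of reach is approached as far as the arm can. A call with a number of a shift or a turn outside -1 to 1 is refused whole. A call with a gripper value outside its range is refused whole. The fingers move at their own pace and stop on an object; "grip_force" is the grip in N (left out, the last holds). Time passes only in rows, so rows that repeat a pose let the fingers close. It gives the time, the measured TCP pose, the force, the opening and the grip force at its end, in the units of the state.
- get_obs(): the state, without advancing time (a new reading comes with each control period).
- viewer.grab_frame(name): name is "scene" or "top" or "wrist"; returns a dict with "pixels" (384x512x3 uint8, red, green, blue), "fovy" (degrees; the focal length in pixels is half the picture's height over the tangent of half this angle, whatever the lens; pixels are square), "cx", "cy" (the principal point, pixels), "world_to_cam" (4x4, takes a point from world to camera coordinates); the wrist camera has in their place "hand_eye" (4x4, takes a point from camera to tool coordinates, whose origin is the TCP and whose axes are the flange's). Camera axes: x right, y up, looking along -z (the intrinsics and any distortion apply to the point x, -y, -z); pixel columns grow to the right and rows downward; lengths in m; the calibration is good to about 2 mm. A picture is of the moment at which its call begins: read the wrist's pose just before it. There is no depth.
- r.hand_in(): hands the job in; it is judged then, once.
Trained networks look in a picture, given as the dict that the camera call returned (one of the last four; its "shot" number tells which), for a name from the list of things; names that differ only in an ending like _2 or _b are one class to them, and where a whole thing is asked for, a point or a joint stands for the part that bears it (a point fixed in the world has none). Each returns a list of dicts, best first, with "score" (0 to 1); they miss things now and then, are a little off and sometimes report something else, mostly with a low value. They report only what shows in the picture. A call takes as long as a camera call.
- viewer.trace(picture, thing): "pixels" (384x512 bool, what is visible of it) and "rect" ([left, top, right, bottom] in pixels, round what is visible of it).
The state is a dict: "clock": time; "joints": joint angles; "qvel": joint speeds; "tau": joint torques, N m; "tcp_pos": TCP position; "orientation": TCP orientation; "contact_force": force on the tool from outside, world axes, zero at the start; "moment": the same for the moment, N m; "grip_width": finger opening in m; "gripper_force": force on a finger pad.
Only numpy, scipy, OpenCV 4.12 (cv2) and the standard library are available. Lean on these libraries where they do the work, as an engineer would, in place of code of your own. Each camera call takes 0.05 s, during which the arm holds its last target. There are 200 camera calls.

TASK

One of the two wooden crates is stamped underneath with a ring and cross. Touching them only with the fingers and never gripping or lifting them, push high on the front of the left crate (as seen from the robot) to tip it away from you until it lies on its back on the cork pad with its underside facing you, then tip the right crate the same way. Then push the stamped crate, still lying on its back, further along the pad onto the black dispatch tape so that it covers the tape's full width, roughly square to it; leave the other crate where it lies, short of the tape, and do not disturb the soaps, pot and tin.

Things in the scene. Friction and masses are not known exactly. Their poses are not given: they have to be found in the camera images.
- crate_a: one of two open wooden crates alike but for the stamp, standing upright, 90 mm deep (x, away from the robot), 130 wide (y), 100 high (z), 0.3-0.65 kg; upright 8 mm walls; the underside is a flat floor recessed 8 mm between two runners 18 mm wide along x at its left and right edges. Origin: centre of the underside. Square to the pad within 0.03 rad. Which crate is left varies
- crate_b: one of two open wooden crates alike but for the stamp, standing upright, 90 mm deep (x, away from the robot), 130 wide (y), 100 high (z), 0.3-0.65 kg; upright 8 mm walls; the underside is a flat floor recessed 8 mm between two runners 18 mm wide along x at its left and right edges. Origin: centre of the underside. Square to the pad within 0.03 rad. Which crate is left varies
- stamp (a point): centre of the stamp, a black ring (70 mm across) with a diagonal cross in it, on the recessed floor under only one of the crates, 8 mm from its origin; it faces down, hidden until that crate lies on its back
- crate_a_far_edge (a point): middle of crate_a's far lower edge (45 mm from its origin along its x, at the underside). The centre of mass is about 43 mm up: pushed from the front, 85 mm up, the crate tips over the pad's near edge and beyond about 55 degrees falls onto its far wall, its underside then 0 to 15 mm before that edge
- crate_b_far_edge (a point): the same on crate_b
- crate_a_middle (a point): centre of crate_a's volume, 50 mm above its origin; when the crate lies on its back, the middle of the patch it covers, 55 mm above the table
- crate_b_middle (a point): the same on crate_b
- cork_pad: cork pad fixed to the table, 185 mm (x) by 380 (y), 10 thick. The crates stand in front of its near edge, their far walls 3 to 7 mm short of it; the edge stops them sliding when pushed. Origin: centre of its underside, 92.5 mm from the near edge; y to the left along that edge, x away from the robot. One crate stands left of its middle (+y), one right, centres 100 to 130 mm from it
- dispatch_line: dispatch line: black tape on the cork pad, 30 mm wide (x), 360 long (y), flat, parallel to the pad's near edge and 110 to 130 mm beyond it. Origin: its centre, on the pad's top (10 mm above the table); y along the tape to the left, x away from the robot
- soap_heart: bystander, to be left alone: small heart-shaped soap, 26x29x14 mm, between the crates; loose; origin: centre of its underside
- sample_pot: bystander, to be left alone: small square-based pot, 28x28x19 mm, on the cork pad midway between the places where the crates come to lie; loose; origin: centre of its underside
- tin_small: bystander, to be left alone: small round open tin, 57 mm across, 20 mm high, on the table at the right; loose; origin: centre of its underside
- soap_round: bystander, to be left alone: round fluted soap, 50 mm across, 26 mm high, at the right; loose; origin: centre of its underside
- soap_ring: bystander, to be left alone: ring-shaped soap, 69 mm across, 22 mm high, at the right; loose; origin: centre of its underside
- soap_hex: bystander, to be left alone: hexagonal soap, 69x77x25 mm, behind the pad; loose; origin: centre of its underside

How it is judged:
By the outcome, as a careful person would: the job done as asked, in the order asked, and still so for the second after the job is handed in, with the robot touching nothing.
It also fails if it takes over 67 s, if anything falls off the work surface, if the arm or the gripper's body presses on something with over 40 N, if the wrist force passes 120 N, or if a joint passes its speed limit or range.

## Working session

There is one attempt and no reset: what is moved stays moved. The work goes in short steps, Python scripts to look and compute and a tool call to move; the robot and the scene stay as the last step left them, time stands still between calls to the robot, and variables do not carry over. Pictures are saved under pics/ and viewed, at most 10 in all, crops included, and the job is handed in when it is done.

Besides the shell and the picture viewer there is one more tool, called after "Emit:" as a command line: name --argument value ..., lists and objects as JSON in quotes. play_rows: Moves the arm, as the interface text tells. Shifts and turns lie within -1 to 1; 1 stands for 0.2 m of shift or pi/2 rad of turn. Its arguments: {"type":"object","properties":{"commands":{"type":"array","items":{"type":"array","items":{"type":"array","items":{"type":"number","minimum":-1,"maximum":1}}}},"grip_force":{"type":"number"}},"required":["commands"]}

```bash
mkdir -p pics; cat > h.py <<'E'
import numpy as np, cv2
from bench import get_obs, viewer, r
from scipy.spatial.transform import Rotation as R
def ray(p,u,v):
    f=p["pixels"].shape[0]/2/np.tan(np.radians(p["fovy"])/2)
    T=np.linalg.inv(np.array(p["world_to_cam"]))
    d=T[:3,:3]@np.array([(u-p["cx"])/f,-(v-p["cy"])/f,-1]); return T[:3,3],d
def at(p,u,v,z):
    o,d=ray(p,u,v); return o+d*(z-o[2])/d[2]
def proj(p,X):
    f=p["pixels"].shape[0]/2/np.tan(np.radians(p["fovy"])/2)
    c=np.array(p["world_to_cam"])@np.append(X,1); return np.array([p["cx"]+f*c[0]/-c[2],p["cy"]-f*c[1]/-c[2]])
def save(p,n): cv2.imwrite("pics/"+n,cv2.cvtColor(p["pixels"],cv2.COLOR_RGB2BGR))
E
python3 - <<'E'
from h import *
o=get_obs(); print(o)
for n in("top","scene"):
    p=viewer.grab_frame(n); save(p,n+"0.png"); print(n,[k for k in p],p["fovy"],p["cx"],p["cy"]); print(np.round(np.linalg.inv(p["world_to_cam"]),3))
    for t in["crate_a","cork_pad","dispatch_line","soap_heart","sample_pot","tin_small","soap_round","soap_ring","soap_hex"]:
        for d in viewer.trace(p,t)[:3]:
            q=d["rect"]; print(t,round(d["score"],2),np.round(q),np.round(at(p,(q[0]+q[2])/2,(q[1]+q[3])/2,0.01),3))
E
cat > /dev/null
```

```text
{'clock': 0.0, 'joints': array([ 0.99791255,  0.47781195,  0.0223409 ,  1.55645547, -0.01150004,
        1.10931751, -0.08310157]), 'qvel': array([-8.35704751e-04, -4.65418801e-06,  1.01720127e-03, -8.31621493e-04,
       -2.26251504e-03, -8.61102352e-04, -3.20355993e-04]), 'tau': array([ 3.51107255e-04, -5.96451187e+01,  1.60841502e+00, -2.81198752e+01,
        1.24693671e-02,  9.20890277e-03,  2.68908241e-05]), 'tcp_pos': array([ 0.30227061, -0.60286474,  0.23031612]), 'orientation': array([-3.05540550e+00, -7.23146656e-01,  8.85687087e-04]), 'contact_force': array([ 0.01048514,  0.31309134, -0.01184954]), 'moment': array([ 0.0286023 , -0.01304946, -0.03835042]), 'gripper_force': 0.0, 'grip_width': 0.08506363394367181}
top ['pixels', 'fovy', 'cx', 'cy', 'world_to_cam', 'shot'] 50.48658682926708 254.0662576785714 186.7767578600361
[[-0.014  0.986 -0.167  0.424]
 [-1.    -0.014 -0.002  0.074]
 [-0.004  0.167  0.986  1.114]
 [ 0.     0.     0.     1.   ]]
crate_a 0.92 [225. 228. 280. 270.] [0.442 0.083 0.01 ]
crate_a 0.6 [130. 227. 191. 262.] [0.457 0.329 0.01 ]
cork_pad 0.59 [140. 15
[... 971 characters left out ...]
rate_a 0.71 [317. 179. 336. 195.] [ 0.571 -0.163  0.01 ]
cork_pad 0.61 [122. 195. 284. 315.] [0.577 0.243 0.01 ]
dispatch_line 0.61 [135. 206. 273. 275.] [0.615 0.213 0.01 ]
soap_heart 0.65 [253. 272. 273. 289.] [0.435 0.205 0.01 ]
soap_heart 0.62 [166. 198. 200. 220.] [0.756 0.177 0.01 ]
sample_pot 0.57 [134. 204. 275. 276.] [0.616 0.212 0.01 ]
sample_pot 0.39 [360. 212. 386. 232.] [ 0.394 -0.112  0.01 ]
tin_small 0.55 [360. 210. 385. 230.] [ 0.4   -0.119  0.01 ]
soap_round 0.56 [358. 185. 376. 198.] [ 0.481 -0.221  0.01 ]
soap_ring 0.77 [314. 175. 334. 192.] [ 0.587 -0.173  0.01 ]
soap_hex 0.63 [166. 197. 199. 219.] [0.76  0.174 0.01 ]
soap_hex 0.3 [265. 196. 344. 277.] [0.468 0.044 0.01 ]
```

View pics/top0.png

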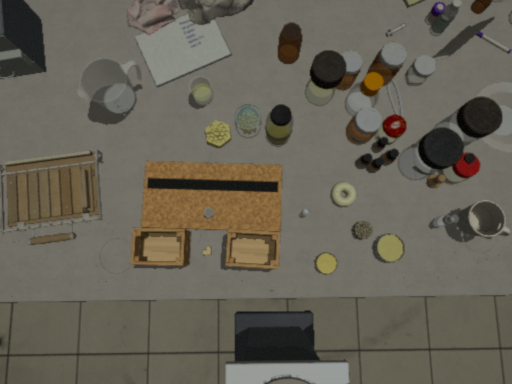

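View pics/scene0.png

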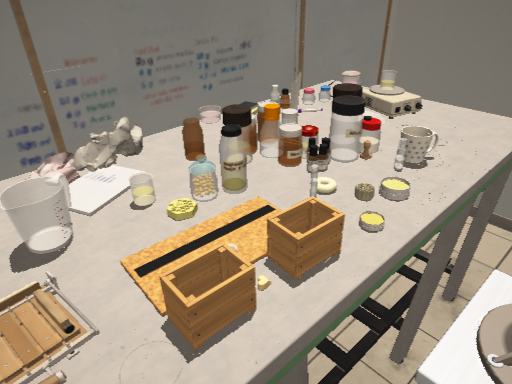

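```bash
cat >> h.py <<'E'
from scipy.optimize import minimize
def box(x,y,a,L,W,z0,z1):
    c,s=np.cos(a),np.sin(a)
    return [np.array([x+c*i*L/2-s*j*W/2,y+s*i*L/2+c*j*W/2,z]) for i in(-1,1) for j in(-1,1) for z in(z0,z1)]
def sil(p,pts,k=8):
    q=np.array([proj(p,X) for X in pts],np.float32); m=np.zeros(p["pixels"].shape[:2],np.uint8)
    h=cv2.convexHull(q); cv2.fillConvexPoly(m,np.round(h*16).astype(np.int32),255,cv2.LINE_AA,4); return m/255.
def fit(views,x0,L,W,z0,z1):
    def cost(v):
        s=0
        for p,m in views:
            q=sil(p,box(v[0],v[1],v[2]/5,L,W,z0,z1)); s+=1-(q*m).sum()/np.maximum(q,m).sum()
        return s
    b=minimize(cost,[x0[0],x0[1],x0[2]*5],method="Nelder-Mead",options=dict(initial_simplex=[[x0[0],x0[1],x0[2]*5],[x0[0]+.02,x0[1],x0[2]*5],[x0[0],x0[1]+.02,x0[2]*5],[x0[0],x0[1],x0[2]*5+.5]],xatol=1e-4,fatol=1e-4))
    return np.r_[b.x[:2],b.x[2]/5],b.fun/len(views)
def near(p,t,xy,z=.05,d=30):
    best=None
    for e in viewer.trace(p,t):
        q=e["rect"];c=np.array([(q[0]+q[2])/2,(q[1]+q[3])/2])
        if np.linalg.norm(c-proj(p,np.array([*xy,z])))<d and (best is None or e["score"]>best["score"]): best=e
    return best
E
python3 - <<'E'
from h import *
P=[viewer.grab_frame(n) for n in("top","scene")]
def go(t,xy,L,W,z0,z1,a=0,d=30):
    v=[(p,e["pixels"].astype(float)) for p in P if (e:=near(p,t,xy,(z0+z1)/2,d)) is not None]
    for s in [v]+([[q] for q in v] if len(v)>1 else []):
        print(t,len(s),*[np.round(k,4) for k in fit(s,[*xy,a],L,W,z0,z1)])
go("dispatch_line",(.617,.185),.03,.36,.01,.01)
go("crate_a",(.45,.08),.09,.13,0,.1)
go("crate_a",(.45,.32),.09,.13,0,.1)
# pad: colour in top view, near edge
p=P[0]; hsv=cv2.cvtColor(p["pixels"],cv2.COLOR_RGB2HSV)
e=near(p,"cork_pad",(.594,.19),.01,25)
if e is not None:
    print("pad",*[np.round(k,4) for k in fit([(p,cv2.morphologyEx(e["pixels"].astype(np.uint8),cv2.MORPH_CLOSE,np.ones((9,9))).astype(float))],[.594,.19,0],.185,.38,.0,.01)])
for t in ["soap_heart","sample_pot","tin_small"]:
    for e in viewer.trace(p,t)[:1]:
        print(t,e["score"],np.round(at(p,(e["rect"][0]+e["rect"][2])/2,(e["rect"][1]+e["rect"][3])/2,.01),3))
c=cv2.resize(p["pixels"][145:285,115:300],None,fx=4,fy=4,interpolation=cv2.INTER_CUBIC); cv2.imwrite("pics/crop.png",c[:,:,::-1])
E
```

```text
dispatch_line 2 [ 0.6178  0.1897 -0.0465] 0.1172
dispatch_line 1 [ 0.6196  0.1896 -0.0429] 0.1196
dispatch_line 1 [ 0.6164  0.1878 -0.0445] 0.089
crate_a 2 [ 0.442   0.0806 -0.0713] 0.0621
crate_a 1 [ 0.4426  0.0812 -0.0713] 0.047
crate_a 1 [ 0.4401  0.079  -0.0242] 0.0641
crate_a 2 [ 0.4507  0.3147 -0.0366] 0.0572
crate_a 1 [ 0.451   0.3148 -0.0346] 0.0593
crate_a 1 [ 0.4504  0.315  -0.0363] 0.055
pad [ 0.5899  0.1893 -0.0455] 0.1796
soap_heart 0.54 [0.439 0.209 0.01 ]
sample_pot 0.6 [0.444 0.086 0.01 ]
tin_small 0.95 [ 0.399 -0.115  0.01 ]
```

View pics/crop.png

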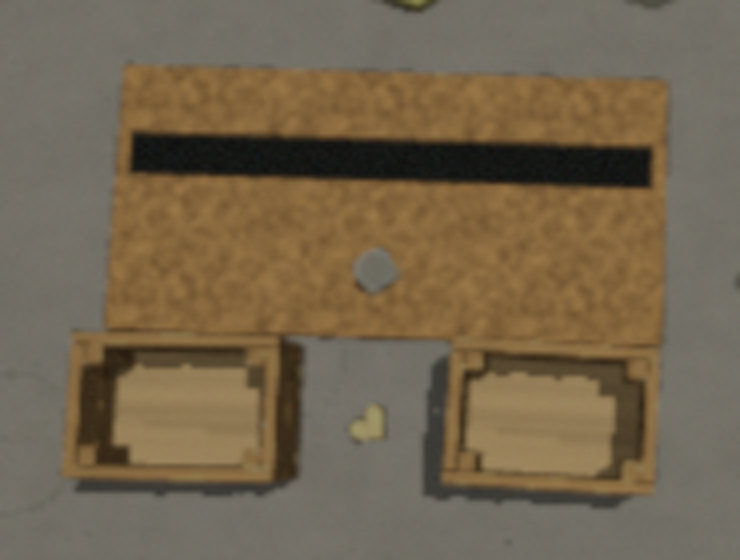

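The top crop shows the left crate at about (175,405) and the right at (550,415), standing in front of the pad. The pot is at (375,270), the heart soap at (368,423), and the tape runs at v≈160. The pad yaw is about −0.045 rad.

Emit:
play_rows --commands '[[[-1,0.3,-0.3,0,0.08],[-1,0.5,-0.5,0,0.16],[-1,0.7,-0.7,0,0.24],[-1,0.9,-0.9,0,0.325],[-1,1,-1,0,0.325],[-1,1,-1,0,0.325],[-1,1,-1,0,0.325],[-1,1,-1,0,0.325],[-1,1,-1,0,0.325]]]'

```text
clock: 2.35
tcp_pos: [0.3928, -0.3331, 0.2317]
orientation: [3.141, -0.065, 0.001]
contact_force: [-0.7, -0.8, 1.4]
grip_width: 0.0856
gripper_force: 0.0
```

Emit:
play_rows --commands '[[[-1,0.35,-1,0,0],[-1,0.35,-1,0,0],[-1,0.35,-1,0,0],[-1,0.35,-1,0,0],[-1,0.35,-1,0,0],[-1,0.35,-1,0,0]]]'

```text
clock: 2.85
tcp_pos: [0.4739, -0.132, 0.2318]
orientation: [-3.138, 0.059, -0.004]
contact_force: [0.3, -0.1, 0.2]
grip_width: 0.0853
gripper_force: 0.0
```

Emit:
play_rows --commands '[[[-1,0,-1,0,0],[-1,0,-1,0,0],[-1,0,-1,0,0],[-1,0,-1,0,0],[-1,0,-1,0,0],[-1,0,-1,0,0]]]'

```text
clock: 3.35
tcp_pos: [0.4807, 0.0677, 0.2318]
orientation: [-3.138, 0.06, -0.002]
contact_force: [0.8, 0.0, 0.6]
grip_width: 0.0855
gripper_force: 0.0
```

Emit:
play_rows --commands '[[[-1,-0.2,-1,0,0],[-1,-0.2,-1,0,0],[-1,-0.2,-1,0,0],[-1,-0.2,-1,0,0],[-1,-0.2,-1,0,0],[-1,-0.2,-1,0,0],[-1,-0.2,-1,0,0]]]'

```text
clock: 3.93
tcp_pos: [0.4496, 0.2641, 0.2312]
orientation: [-3.14, 0.068, 0.0]
contact_force: [0.2, -0.8, -0.5]
grip_width: 0.0854
gripper_force: 0.0
```

Emit:
play_rows --commands '[[[-1,-0.2,-0.26,0,0],[-1,-0.42,-0.26,0,0],[-1,-0.42,-0.26,0,0],[-1,-0.42,-0.26,0.2,0],[-1,-0.42,-0.26,0.4,0],[-1,-0.42,-0.26,0.6,0],[-1,-0.42,-0.26,0.765,0],[-1,-0.42,-0.26,0.765,0],[-1,-0.42,-0.26,0.765,0]]]'

```text
clock: 4.68
tcp_pos: [0.3682, 0.3163, 0.0774]
orientation: [3.137, -0.076, -0.004]
contact_force: [0.3, 0.5, 0.4]
grip_width: 0.0855
gripper_force: 0.0
```

```bash
python3 - <<'E'
from h import *
p=viewer.grab_frame("scene"); o=get_obs(); print(o["tcp_pos"],o["contact_force"],o["joints"])
cv2.imwrite("pics/s1.png",cv2.resize(p["pixels"][140:384,80:400],None,fx=2,fy=2)[:,:,::-1])
E
```

```text
[0.36905142 0.31787898 0.07909384] [ 0.05704563 -0.02098966  0.75233233] [-0.48963036  0.42102892 -0.42104326  2.10120189  0.2729951   0.67080879
 -2.71247197]
```

View pics/s1.png

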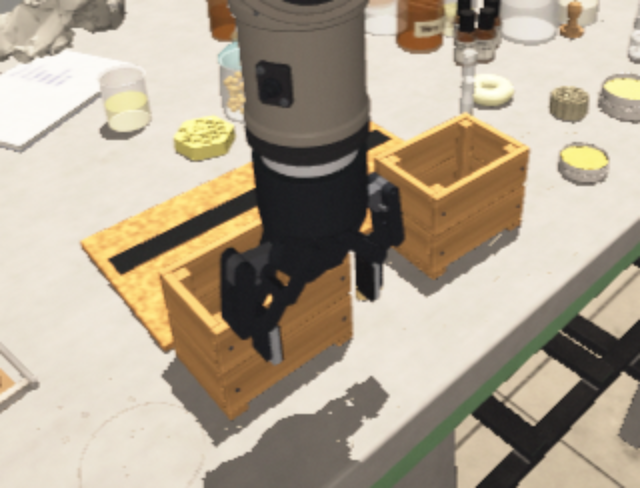

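The gripper stands in front of the left crate, with the finger tips in the crop at (272,355) and (368,295), clear of it. Next I'll push gently.

Emit:
play_rows --commands '[[[-1,0.06,0,0,0],[-1,0.1,0,0,0],[-1,0.125,0,0,0],[-1,0.15,0,0,0],[-1,0.175,0,0,0],[-1,0.2,0,0,0],[-1,0.225,0,0,0],[-1,0.25,0,0,0],[-1,0.275,0,0,0],[-1,0.3,0,0,0]]]'

```text
clock: 5.57
tcp_pos: [0.4188, 0.3181, 0.0801]
orientation: [3.138, -0.065, -0.019]
contact_force: [-47.7, -3.2, 54.3]
grip_width: 0.0851
gripper_force: 29.3
```

```bash
python3 - <<'E'
from h import *
p=viewer.grab_frame("scene"); o=get_obs(); print(o["tcp_pos"],o["contact_force"],o["moment"])
cv2.imwrite("pics/s2.png",cv2.resize(p["pixels"][140:384,80:400],None,fx=2,fy=2)[:,:,::-1])
E
```

```text
[0.41970135 0.31822808 0.08032331] [-28.18238253  -2.50119287  32.19726902] [-0.62041549  5.63759873 -0.41057846]
```

View pics/s2.png

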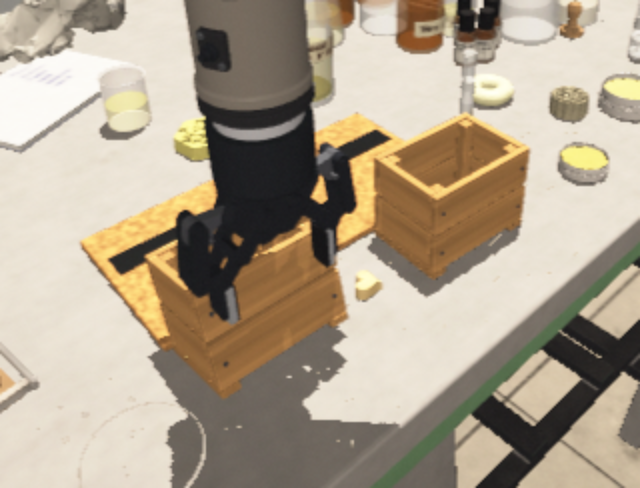

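The crate is tilting, with its front bottom at (230,390) lifted slightly. But the ratio of upward to horizontal force shows high finger friction, so the tool must rise along the tipping arc.

Emit:
play_rows --commands '[[[-1,-0.01,0,-0.03,0],[-1,0,0,-0.06,0],[-1,0.025,0,-0.08,0],[-1,0.05,0,-0.095,0],[-1,0.075,0,-0.11,0],[-1,0.1,0,-0.12,0]]]'

```text
clock: 6.12
tcp_pos: [0.449, 0.315, 0.1028]
orientation: [-3.14, 0.073, -0.001]
contact_force: [-1.3, 0.5, 1.6]
grip_width: 0.0857
gripper_force: 1.0
```

Emit:
play_rows --commands '[[[-1,0.03,0,-0.02,0],[-1,0.06,0,-0.03,0],[-1,0.09,0,-0.04,0],[-1,0.12,0,-0.045,0],[-1,0.15,0,-0.05,0],[-1,0.18,0,-0.05,0],[-1,0.21,0,-0.05,0],[-1,0.24,0,-0.05,0]]]'

```text
clock: 6.78
tcp_pos: [0.4962, 0.3129, 0.1122]
orientation: [3.141, -0.072, 0.0]
contact_force: [-0.5, -0.2, -0.1]
grip_width: 0.0854
gripper_force: 0.1
```

```bash
python3 - <<'E'
from h import *
p=viewer.grab_frame("scene"); o=get_obs(); print(o["tcp_pos"],o["contact_force"],o["moment"])
cv2.imwrite("pics/s3.png",cv2.resize(p["pixels"][140:384,80:400],None,fx=2,fy=2)[:,:,::-1])
E
```

```text
[0.49751725 0.31261655 0.11228184] [0.65251674 0.00537042 0.58181013] [ 0.0111212  -0.08508799 -0.01686637]
```

View pics/s3.png

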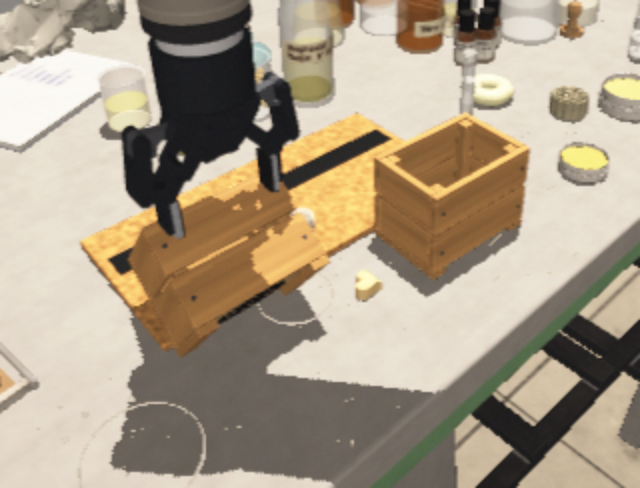

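The crate is tilted about 50°, with its front face at (220,270). I'll keep pushing.

Emit:
play_rows --commands '[[[-1,0.03,0,0,0],[-1,0.06,0,0,0],[-1,0.09,0,0,0],[-1,0.12,0,0,0],[-1,0.12,0,0,0],[-1,0.12,0,0,0]]]'

```text
clock: 7.33
tcp_pos: [0.5198, 0.3117, 0.1122]
orientation: [3.141, -0.073, 0.0]
contact_force: [-0.4, -0.2, 0.4]
grip_width: 0.0853
gripper_force: 0.0
```

Emit:
play_rows --commands '[[[-1,0,0,-0.3,0],[-1,-0.2,0,-0.5,0],[-1,-0.3,0.2,-0.5,0],[-1,-0.4,0.4,-0.5,0],[-1,-0.5,0.6,-0.5,0],[-1,-0.5,0.8,-0.5,0],[-1,-0.5,1,-0.5,0],[-1,-0.5,1,-0.5,0]]]'

```text
clock: 8.0
tcp_pos: [0.4084, 0.1114, 0.2121]
orientation: [3.138, -0.078, -0.001]
contact_force: [0.3, 1.2, 0.1]
grip_width: 0.0856
gripper_force: 0.0
```

```bash
python3 - <<'E'
from h import *
p=viewer.grab_frame("scene"); o=get_obs(); print(o["tcp_pos"],o["contact_force"],o["joints"])
cv2.imwrite("pics/s4.png",cv2.resize(p["pixels"][140:384,80:400],None,fx=2,fy=2)[:,:,::-1])
E
```

```text
[0.40874548 0.10998734 0.21203579] [-0.51416884 -3.6761951  -1.14727335] [-0.04328071  0.10641017 -0.39039049  2.12169689  0.05419302  0.92462279
 -2.08750314]
```

View pics/s4.png

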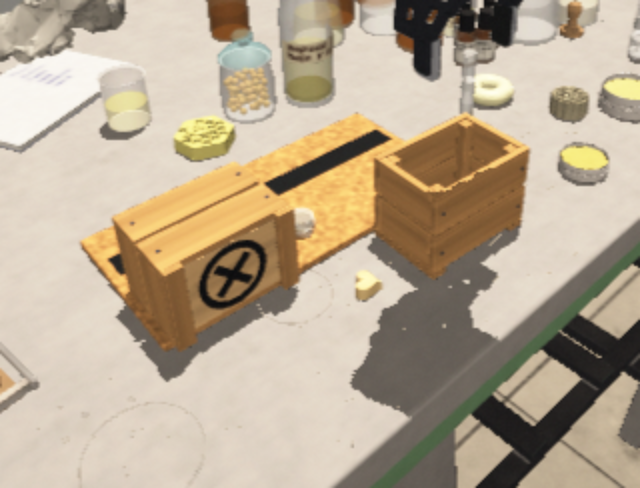

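The left crate lies on its back with the stamp at (232,275), so it is the stamped one. On to the right crate.

Emit:
play_rows --commands '[[[-1,-0.09,0.07,0,0],[-1,-0.18,0.14,0,0],[-1,-0.2,0.14,0,0],[-1,-0.2,0.14,0,0],[-1,-0.2,0.14,0,0]]]'

```text
clock: 8.47
tcp_pos: [0.3696, 0.0912, 0.2127]
orientation: [-3.14, 0.07, -0.002]
contact_force: [0.6, -0.1, 0.4]
grip_width: 0.0853
gripper_force: 0.0
```

```bash
python3 - <<'E'
from h import *
P=[viewer.grab_frame(n) for n in("top","scene")]; o=get_obs(); print(o["tcp_pos"],o["contact_force"],o["joints"])
v=[(p,e["pixels"].astype(float)) for p in P[1:] if (e:=near(p,"crate_a",(.442,.081),.05,25)) is not None]
for q in v: print(fit([q],[.442,.081,-.045],.09,.13,0,.1))
E
```

```text
[0.36998521 0.09141536 0.21257479] [ 1.29486342  0.30808305 -0.76098536] [-0.016364    0.0263496  -0.39052402  2.20396871  0.0124349   0.91220357
 -2.02980597]
(array([ 0.4397521 ,  0.07873757, -0.00518067]), np.float64(0.07569934786757304))
```

Emit:
play_rows --commands '[[[-1,-0.02,0.04,0.2,0],[-1,-0.02,0.04,0.4,0],[-1,-0.02,0.04,0.55,0],[-1,-0.02,0.04,0.67,0],[-1,-0.02,0.04,0.67,0],[-1,-0.02,0.04,0.67,0]]]'

```text
clock: 9.12
tcp_pos: [0.3643, 0.0831, 0.0777]
orientation: [3.141, -0.07, -0.005]
contact_force: [-0.0, -0.0, 1.0]
grip_width: 0.0856
gripper_force: 0.0
```

Emit:
play_rows --commands '[[[-1,0.05,0,0,0],[-1,0.09,0,0,0],[-1,0.11,0,0,0],[-1,0.13,0,-0.015,0],[-1,0.15,0,-0.03,0],[-1,0.17,0,-0.05,0],[-1,0.19,0,-0.07,0],[-1,0.21,0,-0.085,0]]]'

```text
clock: 9.78
tcp_pos: [0.4073, 0.0807, 0.096]
orientation: [-3.141, 0.072, -0.001]
contact_force: [-1.7, -0.2, -0.5]
grip_width: 0.0852
gripper_force: 0.7
```

Emit:
play_rows --commands '[[[-1,0.025,0,-0.015,0],[-1,0.05,0,-0.03,0],[-1,0.075,0,-0.04,0],[-1,0.1,0,-0.05,0],[-1,0.125,0,-0.06,0],[-1,0.15,0,-0.065,0]]]'

```text
clock: 10.28
tcp_pos: [0.4375, 0.0796, 0.1093]
orientation: [-3.141, 0.072, -0.001]
contact_force: [-4.6, 0.4, 8.7]
grip_width: 0.0856
gripper_force: 3.7
```

```bash
python3 - <<'E'
from h import *
p=viewer.grab_frame("scene"); o=get_obs(); print(o["tcp_pos"],o["contact_force"],o["moment"])
cv2.imwrite("pics/s5.png",cv2.resize(p["pixels"][140:384,80:400],None,fx=2,fy=2)[:,:,::-1])
E
```

```text
[0.4389683  0.07972461 0.10949363] [-1.13709924 -0.0524752   4.56221603] [-0.1231982   0.3341321   0.03294963]
```

View pics/s5.png

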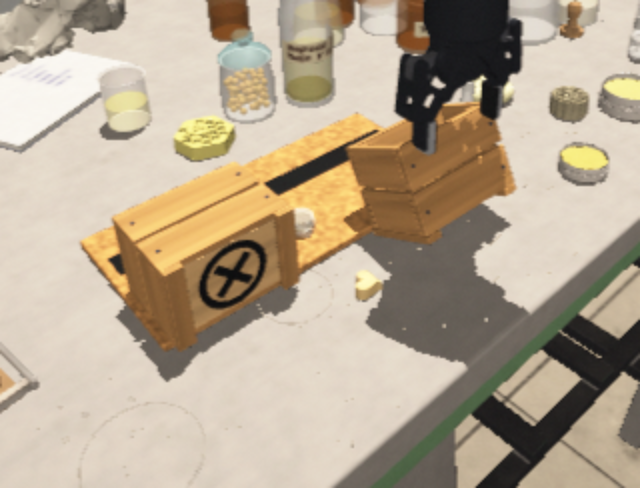

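The right crate is tilting well, about 25–30°, with its lower front edge at (425,235). I'll carry on along the arc.

Emit:
play_rows --commands '[[[-1,0.025,0,-0.02,0],[-1,0.05,0,-0.03,0],[-1,0.08,0,-0.035,0],[-1,0.11,0,-0.04,0],[-1,0.14,0,-0.04,0],[-1,0.17,0,-0.04,0],[-1,0.2,0,-0.04,0],[-1,0.23,0,-0.04,0]]]'

```text
clock: 11.0
tcp_pos: [0.4838, 0.0774, 0.1164]
orientation: [-3.14, 0.072, -0.001]
contact_force: [-0.8, -0.4, 0.3]
grip_width: 0.0855
gripper_force: 0.2
```

Emit:
play_rows --commands '[[[-1,0.03,0,0,0],[-1,0.06,0,0,0],[-1,0.09,0,0,0],[-1,0.12,0,0,0],[-1,0.12,0,0,0],[-1,0.12,0,0,0]]]'

```text
clock: 11.5
tcp_pos: [0.5068, 0.0762, 0.1162]
orientation: [-3.141, 0.072, 0.0]
contact_force: [0.6, 0.3, 0.3]
grip_width: 0.0855
gripper_force: 0.0
```

Emit:
play_rows --commands '[[[-1,0,0,-0.3,0],[-1,-0.2,0,-0.5,0],[-1,-0.4,0,-0.5,0],[-1,-0.6,-0.1,-0.5,0],[-1,-0.7,-0.3,-0.5,0],[-1,-0.7,-0.5,-0.5,0],[-1,-0.7,-0.8,-0.5,0],[-1,-0.7,-1,-0.5,0],[-1,-0.7,-1,-0.5,0],[-1,-0.7,-1,-0.5,0]]]'

```text
clock: 12.33
tcp_pos: [0.3746, 0.2893, 0.2171]
orientation: [-3.136, 0.059, -0.001]
contact_force: [0.2, -0.5, 0.7]
grip_width: 0.0853
gripper_force: 0.0
```

```bash
python3 - <<'E'
from h import *
P=[viewer.grab_frame(n) for n in("top","scene")]; o=get_obs(); print(o["tcp_pos"],o["contact_force"],o["joints"])
for xy in((.535,.31),(.54,.077)):
    v=[(p,e["pixels"].astype(float)) for p in P if (e:=near(p,"crate_a",xy,.055,30)) is not None]
    for s in [v]+[[q] for q in v]: print(len(s),*[np.round(k,4) for k in fit(s,[*xy,-.045],.1,.13,.01,.1)])
a=cv2.resize(P[0]["pixels"][145:285,115:300],None,fx=3,fy=3); b=P[1]["pixels"][150:354,100:360]; b=cv2.resize(b,None,fx=1,fy=1)
c=np.zeros((420,555+260,3),np.uint8); c[:420,:555]=a; c[:204,555:]=b
cv2.imwrite("pics/s6.png",cv2.resize(c,(800,412))[:,:,::-1])
E
```

```text
[0.37512547 0.28313673 0.21603259] [-0.77015082 -0.22250442 -0.66698338] [-0.27533558  0.20258571 -0.56318228  2.01467141  0.13099345  0.9597728
 -2.5183861 ]
2 [ 0.5355  0.311  -0.066 ] 0.0779
1 [ 0.5355  0.3111 -0.0636] 0.0889
1 [ 0.5358  0.3105 -0.0607] 0.0661
1 [0.4948 0.0784 0.0651] 0.1355
1 [0.4948 0.0784 0.0651] 0.1355
```

View pics/s6.png

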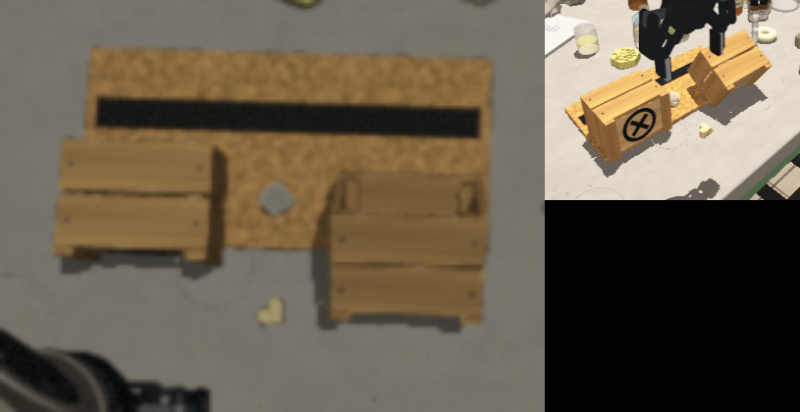

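The top view (left part) shows the stamped crate on its back. The right crate, at about (405,245), is still propped at an angle, short of lying down. I'll measure its tilt by fitting.

```bash
cat >> h.py <<'E'
def tilted(x,y,a,t,zp=0.):
    # pivot = far lower edge middle at (x,y,zp); t tilt
    c,s=np.cos(a),np.sin(a); out=[]
    for i in(-.09,0):
        for k in(0,.1):
            X=i*np.cos(t)+k*np.sin(t); Z=-i*np.sin(t)+k*np.cos(t)+zp
            for j in(-.065,.065): out.append(np.array([x+c*X-s*j,y+s*X+c*j,Z]))
    return out
def fitt(views,x0):
    sc=np.array([1,1,.2,.1,1])
    def cost(v):
        w=v*sc; return sum(1-(q*m).sum()/np.maximum(q,m).sum() for p,m in views for q in [sil(p,tilted(*w))])
    v0=np.array(x0)/sc; b=minimize(cost,v0,method="Nelder-Mead",options=dict(initial_simplex=np.vstack([v0]+[v0+np.eye(5)[i]*[.02,.02,.4,2,.015][i] for i in range(5)]),xatol=1e-4,fatol=1e-4,maxiter=800))
    return b.x*sc,b.fun/len(views)
E
python3 - <<'E'
from h import *
P=[viewer.grab_frame(n) for n in("top","scene")]; print(get_obs()["clock"])
V=[]
for p in P:
    for e in viewer.trace(p,"crate_a"):
        q=e["rect"]; print(p["shot"],round(e["score"],2),np.round(q))
    for z in(.05,.09):
        e=near(p,"crate_a",(.50,.08),z,35)
        if e is not None: V.append((p,e["pixels"].astype(float))); break
print(len(V))
for t0 in(.5,.9,1.4): print(*[np.round(k,3) for k in fitt(V,[.497,.08,-.045,t0,.0])])
E
```

```text
12.7333
14 0.92 [226. 204. 282. 254.]
14 0.8 [132. 192. 192. 230.]
15 0.87 [248. 182. 330. 257.]
15 0.63 [134. 224. 229. 315.]
2
[ 0.479  0.078 -0.049  0.953 -0.005] 0.113
[ 0.478  0.079 -0.031  0.953 -0.005] 0.114
[ 0.478  0.078 -0.042  0.956 -0.005] 0.113
```

The right crate rests stably at about 55°, wedged on the pad edge. I'll push again, slightly lower on its front face.

Emit:
play_rows --commands '[[[-1,0.1,0.3,0,0],[-1,0.2,0.5,0,0],[-1,0.25,0.7,0,0],[-1,0.25,0.9,0,0],[-1,0.25,1,0,0],[-1,0.25,1,0,0],[-1,0.25,1,0,0],[-1,0.25,1,0,0]]]'

```text
clock: 13.6
tcp_pos: [0.4168, 0.0807, 0.2165]
orientation: [-3.14, 0.073, -0.001]
contact_force: [-0.1, 0.4, 0.3]
grip_width: 0.0855
gripper_force: 0.0
```

Emit:
play_rows --commands '[[[-1,0.02,0,0.2,0],[-1,0.02,0,0.4,0],[-1,0.02,0,0.5,0],[-1,0.02,0,0.595,0],[-1,0.02,0,0.595,0],[-1,0.02,0,0.595,0]]]'

```text
clock: 14.1
tcp_pos: [0.4202, 0.0817, 0.097]
orientation: [-3.14, 0.067, 0.003]
contact_force: [0.5, -0.3, -0.8]
grip_width: 0.0857
gripper_force: 0.0
```

Emit:
play_rows --commands '[[[-1,0.05,0,0,0],[-1,0.1,0,-0.005,0],[-1,0.14,0,-0.01,0],[-1,0.17,0,-0.015,0],[-1,0.2,0,-0.02,0],[-1,0.23,0,-0.02,0]]]'

```text
clock: 14.6
tcp_pos: [0.4678, 0.078, 0.1019]
orientation: [-3.141, 0.073, -0.002]
contact_force: [-0.6, 0.4, 0.1]
grip_width: 0.0851
gripper_force: 0.0
```

Emit:
play_rows --commands '[[[-1,0.03,0,-0.01,0],[-1,0.06,0,-0.01,0],[-1,0.09,0,-0.01,0],[-1,0.12,0,-0.01,0],[-1,0.15,0,-0.01,0],[-1,0.18,0,-0.01,0],[-1,0.18,0,-0.01,0],[-1,0.18,0,-0.01,0]]]'

```text
clock: 15.27
tcp_pos: [0.5028, 0.0764, 0.1032]
orientation: [-3.141, 0.072, 0.0]
contact_force: [0.0, -0.2, -0.6]
grip_width: 0.0853
gripper_force: 0.0
```

```bash
cat > m.py <<'E'
from h import *
P=[viewer.grab_frame(n) for n in("top","scene")]; o=get_obs(); print(o["clock"],o["tcp_pos"],o["contact_force"])
V=[]
for p in P:
    for z in(.05,.09):
        e=near(p,"crate_a",(.50,.08),z,35)
        if e is not None: V.append((p,e["pixels"].astype(float))); print(p["shot"],np.round(e["rect"]),round(e["score"],2)); break
for s in [V]+[[q] for q in V]:
  for t0 in(.9,1.4): print(*[np.round(k,3) for k in fitt(s,[.49,.08,-.045,t0,.0])])
E
python3 m.py
```

```text
15.3667 [0.50223597 0.07638487 0.10313793] [-0.02406287  0.54946815  0.18154058]
16 [231. 227. 235. 235.] 0.47
17 [238. 183. 317. 252.] 0.57
[ 0.475  0.078 -0.105  1.594  0.006] 0.543
[ 0.478  0.072 -0.031  1.552  0.002] 0.543
[ 0.632  0.271 -3.103  3.237 -1.129] 0.957
[  1.376   1.116  -2.979  -0.935 -16.218] 0.391
[ 0.479  0.071 -0.056  1.572  0.002] 0.089
[ 0.479  0.071 -0.058  1.596  0.003] 0.089
```

The fit now gives a tilt of about 90°, so the right crate lies on its back with its underside about 12 mm before the pad edge. Next I'll retract and move to the stamped crate.

Emit:
play_rows --commands '[[[-1,0,0,-0.15,0],[-1,0,0,-0.3,0],[-1,-0.1,0,-0.5,0],[0,-0.2,-0.2,-0.5,0],[0,-0.4,-0.4,-0.5,0],[0,-0.4,-0.6,-0.5,0],[0,-0.4,-0.8,-0.5,0],[0,-0.4,-1,-0.5,0],[0,-0.4,-1,-0.5,0],[0,-0.4,-1,-0.5,0]]]'

```text
clock: 16.3
tcp_pos: [0.4307, 0.284, 0.2036]
orientation: [-3.139, 0.062, 0.0]
contact_force: [0.7, -0.6, -0.7]
grip_width: 0.0425
gripper_force: 0.0
```

```bash
cat > m2.py <<'E'
from h import *
P=[viewer.grab_frame(n) for n in("top","scene")]; o=get_obs(); print(o["clock"],o["tcp_pos"],o["contact_force"])
for xy in((.535,.31),(.53,.077)):
    V=[]
    for p in P:
        e=near(p,"crate_a",xy,.055,30)
        if e is not None: V.append((p,e["pixels"].astype(float))); print(p["shot"],np.round(e["rect"]),round(e["score"],2))
    for s in [V]+[[q] for q in V]: print(len(s),*[np.round(k,3) for k in fit(s,[*xy,-.045],.1,.13,.01,.1)])
    for s in [V]+[[q] for q in V]: print("t",*[np.round(k,3) for k in fitt(s,[xy[0]-.05,xy[1],-.045,1.5,.01])])
E
python3 m2.py
```

```text
16.4 [0.43152314 0.27922847 0.20292482] [-0.04558689 -0.84726671 -0.82213497]
18 [131. 191. 192. 231.] 0.69
19 [135. 224. 232. 314.] 0.56
2 [ 0.535  0.311 -0.071] 0.091
1 [ 0.536  0.311 -0.092] 0.117
1 [ 0.534  0.311 -0.055] 0.062
t [ 0.489  0.313 -0.05   1.525  0.004] 0.076
t [ 0.497  0.324 -0.064  1.508 -0.04 ] 0.065
t [ 0.488  0.31  -0.05   1.671  0.008] 0.049
18 [226. 194. 282. 237.] 0.93
19 [240. 182. 315. 254.] 0.64
2 [ 0.524  0.076 -0.042] 0.091
1 [ 0.524  0.077 -0.046] 0.103
1 [ 0.523  0.077 -0.033] 0.079
t [ 0.477  0.077 -0.046  1.522  0.005] 0.077
t [ 0.482  0.079 -0.053  1.519 -0.024] 0.057
t [ 0.48   0.074 -0.088  1.649  0.006] 0.062
```

Emit:
play_rows --commands '[[[0,0.06,-0.18,0,0],[0,0.06,-0.18,0.15,0],[0,0.06,-0.18,0.3,0],[0,0.06,-0.18,0.5,0],[0,0.06,-0.18,0.65,0],[0,0.06,-0.18,0.79,0],[0,0.06,-0.18,0.79,0],[0,0.06,-0.18,0.79,0]]]'

```text
clock: 17.27
tcp_pos: [0.445, 0.3138, 0.0446]
orientation: [3.139, -0.073, -0.004]
contact_force: [-0.1, 0.7, 0.6]
grip_width: 0.0433
gripper_force: 0.0
```

Emit:
play_rows --commands '[[[0,0.08,0,0,0],[0,0.12,0,0,0],[0,0.15,0,0,0],[0,0.18,0,0,0],[0,0.2,0,0,0],[0,0.22,0,0,0],[0,0.24,0,0,0],[0,0.26,0,0,0]]]'

```text
clock: 17.93
tcp_pos: [0.4969, 0.3132, 0.0457]
orientation: [-3.141, 0.071, 0.001]
contact_force: [-4.7, -0.1, 2.4]
grip_width: 0.0427
gripper_force: 0.0
```

Emit:
play_rows --commands '[[[0,0.02,0,0,0],[0,0.045,0,0,0],[0,0.07,0,0,0],[0,0.095,0,0,0],[0,0.12,0,0,0],[0,0.145,0,0,0],[0,0.17,0,0,0],[0,0.195,0,0,0],[0,0.22,0,0,0],[0,0.245,0,0,0],[0,0.265,0,0,0],[0,0.28,0,0,0]]]'

```text
clock: 18.93
tcp_pos: [0.5539, 0.3103, 0.0454]
orientation: [-3.141, 0.072, -0.0]
contact_force: [-5.2, 0.0, 2.4]
grip_width: 0.0428
gripper_force: 0.0
```

```bash
sed -i 's/(.535,.31),/(.60,.308),/' m2.py; python3 m2.py
```

```text
19.0333 [0.55447805 0.31016652 0.04535231] [-1.76926298 -0.05013459  0.07722201]
20 [139. 161. 194. 202.] 0.8
21 [119. 216. 206. 289.] 0.77
2 [ 0.619  0.306 -0.082] 0.502
1 [ 0.619  0.306 -0.062] 0.486
1 [ 0.617  0.307 -0.096] 0.518
t [ 0.581  0.305 -0.043  1.433 -0.006] 0.481
t [ 0.7    0.382 -0.025  1.181 -0.48 ] 0.298
t [ 0.576  0.307 -0.093  1.735  0.007] 0.495
20 [226. 194. 280. 238.] 0.8
21 [238. 182. 317. 256.] 0.66
2 [ 0.524  0.076 -0.039] 0.094
1 [ 0.526  0.077 -0.071] 0.134
1 [ 0.523  0.077 -0.031] 0.051
t [ 0.477  0.079 -0.062  1.528  0.005] 0.08
t [ 0.494  0.08  -0.059  1.428 -0.047] 0.062
t [ 0.484  0.068 -0.058  1.562 -0.002] 0.03
```

The crate is centred on the tape at x≈0.618 m. I'll back off, rise clear, and verify.

Emit:
play_rows --commands '[[[0,-0.1,0,0,0],[0,-0.25,0,0,0],[0,-0.4,0,0,0],[0,-0.5,0,-0.1,0],[0,-0.6,0,-0.3,0],[0,-0.8,0,-0.5,0],[0,-0.9,0,-0.8,0],[0,-0.9,0,-1,0],[0,-0.9,0,-1,0],[0,-0.9,0,-1,0],[0,-0.9,0,-1,0]]]'

```text
clock: 20.15
tcp_pos: [0.3747, 0.3195, 0.2479]
orientation: [-3.138, 0.072, -0.009]
contact_force: [0.1, -0.6, -0.9]
grip_width: 0.0429
gripper_force: 0.0
```

```bash
cat >> m2.py <<'E'
for t,z in[("soap_heart",.01),("sample_pot",.02),("tin_small",.01),("soap_round",.01),("soap_ring",.01),("soap_hex",.01)]:
    for e in viewer.trace(P[0],t)[:2]: print(t,round(e["score"],2),np.round(at(P[0],(e["rect"][0]+e["rect"][2])/2,(e["rect"][1]+e["rect"][3])/2,.01),3))
a=cv2.resize(P[0]["pixels"][115:285,115:300],(555,510)); c=np.zeros((510,800,3),np.uint8); c[:,:555]=a; c[:306,555:]=cv2.resize(P[1]["pixels"][150:354,100:263],(245,306))
cv2.imwrite("pics/s7.png",c[:,:,::-1])
E
python3 m2.py
```

```text
20.25 [0.37380892 0.31790708 0.24489781] [-0.26802313 -0.38103467 -0.97233415]
22 [133. 160. 193. 203.] 0.56
23 [117. 204. 206. 288.] 0.95
2 [ 0.619  0.306 -0.063] 0.088
1 [ 0.618  0.306 -0.063] 0.095
1 [ 0.621  0.306 -0.083] 0.077
t [ 0.577  0.307 -0.036  1.443  0.004] 0.076
t [ 0.576  0.307 -0.031  1.44   0.01 ] 0.066
t [ 0.579  0.304 -0.064  1.731  0.007] 0.041
22 [228. 194. 281. 236.] 0.76
23 [241. 182. 313. 254.] 0.91
2 [ 0.524  0.076 -0.045] 0.111
1 [ 0.525  0.077 -0.064] 0.116
1 [0.521 0.077 0.001] 0.104
t [ 0.478  0.077 -0.042  1.522  0.005] 0.098
t [ 0.483  0.079 -0.048  1.52  -0.029] 0.06
t [ 0.484  0.067 -0.044  1.578 -0.002] 0.082
soap_heart 0.55 [0.529 0.079 0.01 ]
soap_heart 0.54 [0.437 0.205 0.01 ]
sample_pot 0.53 [0.541 0.196 0.01 ]
tin_small 0.92 [ 0.403 -0.115  0.01 ]
tin_small 0.74 [0.619 0.124 0.01 ]
soap_round 0.59 [ 0.49  -0.217  0.01 ]
soap_ring 0.74 [ 0.589 -0.169  0.01 ]
soap_hex 0.81 [0.767 0.171 0.01 ]
```

View pics/s7.png

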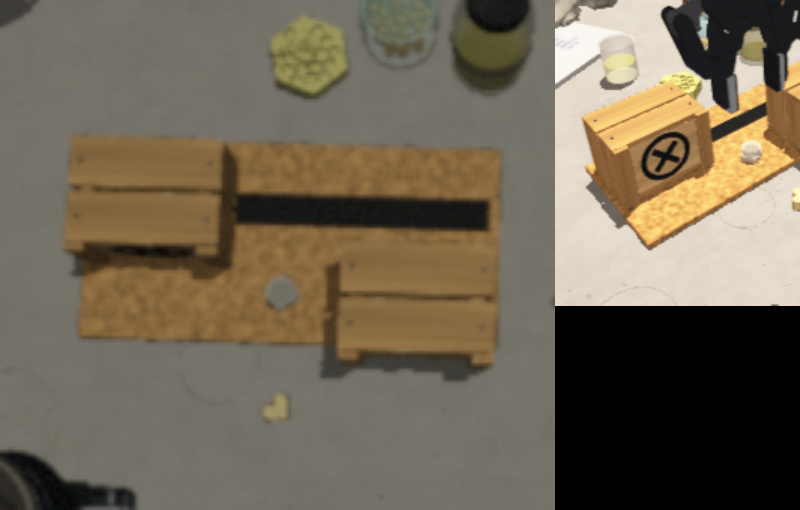

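The stamped crate, at (150,195) in the top view, covers the tape. The other crate, at (418,300), lies short of it. The bystanders haven't moved and the arm is clear, so I'm handing in.

```bash
python3 -c "
from bench import r
print(r.hand_in())"
```

```text
the job is handed in; nothing more can be done
None
```

The job is handed in: both crates were tipped onto their backs, left then right, and the stamped (left) crate now covers the tape's full width. The other crate lies short of the tape and the bystanders are where they were; the right crate needed a second push after stopping at about 55°, and no verdict came back at hand-in.

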